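# Nest the cored bowls on the drying board

## Robot

A 6-joint arm with a two-finger parallel gripper is mounted at the origin on the work surface. World frame = base frame: x ahead of the robot, y to its left, z up, the work surface at z = 0. Lengths are in m, angles in rad, forces in N, time in s.
With the tool pointing down it reaches from about 0.35 to 0.775 m from the base axis. Payload 7.3 kg.
Tool frame: the origin (TCP) lies on the centre line of the jaws, within the pads' length; the fingertips stand 11 mm ahead of it and the grasp point (between the pads) lies 8 mm behind it; z points along the fingers, y is the direction in which the jaws open and shut (so a half turn about z gives the same grasp; the last joint's range is limited). The gripper opens to 92 mm and grips with 3 to 60 N. Pads are 19 mm wide; open, the fingers measure 130 mm over their backs; the gripper's body (75 mm by 190 mm) begins 47 mm behind the grasp point.
Start: joints at [1.204, 0.342, 1.524, -0, 1.275, -0.146], TCP at [0.115, 0.512, 0.238] pointing down, gripper open.
Joint ranges: [-2.53, 2.53], [-0.77, 2.02], [0.04, 2.7], [-1, 4.14], [0.28, 2.66], [-3.11, 3.11]. Speed limits (rad/s): [2.57, 2.57, 3.14, 3.14, 3.14, 3.14].

## Interface

Orientations are given as [roll, pitch, yaw] about the fixed x, y, z axes, in that order (R = Rz(yaw) Ry(pitch) Rx(roll)).
In Python, from cell import robot gives the robot as it stands.
- The arm moves only by the tool jog_arm, never from a script. Its argument "deltas" is one flat list of numbers, 6 for each row, row after row: the shift along the world's x, y, z in units of 0.1 m (1.0 is 0.1 m), then the turn, a rotation vector about the world's x, y, z in units of 90 degrees (1.0 is 90 degrees). A call has 1 to 5 rows; each row is the pose to reach, as a shift and turn from the pose commanded when the call began; what a row does not reach only later rows make up. A row lasts 1/12 s, in which the tool goes at most 41.7 mm and 7.16 degrees, less where a joint would pass 70% of its speed; a pose out of reach is approached as far as the arm can. A call with a number of a shift or a turn outside -1 to 1 is refused whole. A call with a gripper value outside its range is refused whole. "claw" is the opening, from 0 (shut) to 1 (fully open), set as the call begins (left out, the last holds). The fingers move at their own pace and stop on an object; "newtons" is the grip in N (left out, the last holds). Time passes only in rows, so rows that repeat a pose let the fingers close. It gives the time, the measured TCP pose, the force and the opening at its end, in the units of the state.
- robot.observe(): the state, without advancing time (a new reading comes with each control period).
- robot.read_camera(name): name is "scene" or "top"; returns the picture (384x512x3 uint8, red, green, blue); there is no depth.
- robot.camera_params(name): a dict with "fx", "fy", "cx", "cy" (pixels), "R" (3x3) and "t" (3): a world point X has camera coordinates R X + t. Camera axes: x right, y down, z forward; pixel columns grow to the right and rows downward; lengths in m; the calibration is good to about 2 mm. A picture is of the moment at which its call begins. camera_params takes no time and is no camera call.
- robot.hand_in(): hands the job in, once; it reports no verdict.
The state is a dict: "time": time; "qpos": joint angles; "qvel": joint speeds; "joint_efforts": joint torques, N m; "tool_pos": TCP position; "tool_rot": TCP orientation; "contact_force": force on the tool from outside, world axes, zero at the start; "torque": the same for the moment, N m; "opening": finger opening in m.
Only numpy, scipy, OpenCV 4.12 (cv2) and the standard library are available. Lean on these libraries where they do the work, as an engineer would, in place of code of your own. Each camera call takes 0.05 s, during which the arm holds its last target. There are 200 camera calls.

## Task

These four roughed-out bowls were cored from one block: put the set away nested, mouth down, in the middle of the round drying board. Start with the smallest, cover it with the next size up, and so on to the largest, letting go of each before you fetch the next, so that in the end every rim rests flat on the board. Set each bowl down rather than dropping it, and leave the chuck, the gouge and the wax tin where they lie.

Things in the scene. Friction and masses are not known exactly. Their poses are not given: they have to be found in the camera images.
- bowl_small: The smallest of four like wooden bowls, mouth down: 80 mm across the rim, 30 mm from rim to the flattish shoulder of its domed back, walls and bottom 8 mm thick (inside 22 mm deep). On the shoulder stands a round tenon, 44 mm across, 13 mm high (top 43 mm above the rim), to grip from above with the fingertips just clear of the shoulder. Origin: centre of the rim plane, z up to the tenon.
- bowl_medium: The second smallest of four like wooden bowls, mouth down: 116 mm across the rim, 55 mm from rim to the flattish shoulder of its domed back, walls and bottom 8 mm thick (inside 47 mm deep). On the shoulder stands a round tenon, 44 mm across, 13 mm high (top 68 mm above the rim), to grip from above with the fingertips just clear of the shoulder. Origin: centre of the rim plane, z up to the tenon.
- bowl_large: The second largest of four like wooden bowls, mouth down: 152 mm across the rim, 80 mm from rim to the flattish shoulder of its domed back, walls and bottom 8 mm thick (inside 72 mm deep). On the shoulder stands a round tenon, 44 mm across, 13 mm high (top 93 mm above the rim), to grip from above with the fingertips just clear of the shoulder. Origin: centre of the rim plane, z up to the tenon.
- bowl_largest: The largest of four like wooden bowls, mouth down: 188 mm across the rim, 105 mm from rim to the flattish shoulder of its domed back, walls and bottom 8 mm thick (inside 97 mm deep). On the shoulder stands a round tenon, 44 mm across, 13 mm high (top 118 mm above the rim), to grip from above with the fingertips just clear of the shoulder. Origin: centre of the rim plane, z up to the tenon.
- drying_board: Round plywood board, diameter 220 mm, on two battens, fixed to the bench, with small dark vent holes. Its flat top is 30 mm above the bench. Origin: centre of its underside at bench level, z up. The nested set goes in the middle of its top.
- chuck: Bystander: a steel four-jaw lathe chuck, 1.9 kg, lying on its back, diameter 100 mm, 78 mm high. Origin: centre of its underside, z up.
- gouge: Bystander: a turning gouge lying on the bench, 340 mm long, 33 mm high, turned wooden handle to its -x, steel blade to its +x. Origin: under the handle, 40 mm from its butt, z up.
- wax_tin: Bystander: a round metal tin with a brass lid, diameter 84 mm, 41 mm high. Origin: centre of its underside, z up.

How it is judged:
On the way, in this order (a step that is already met when the one before it is completed fails the run):
1. the smallest bowl rests mouth down in the middle of the board, released (horizontal distance between bowl_small and drying_board below 0.015 m and z of bowl_small in the frame of drying_board between 0.026 and 0.034 m and angle between bowl_small's own z axis and vertical below 0.05 rad and contact force between the fingers and bowl_small below 0.1 N), for 0.2 s.
2. the second smallest bowl rests mouth down in the middle of the board, over the one before, released (horizontal distance between bowl_medium and drying_board below 0.015 m and z of bowl_medium in the frame of drying_board between 0.026 and 0.034 m and angle between bowl_medium's own z axis and vertical below 0.05 rad and contact force between the fingers and bowl_medium below 0.1 N), for 0.2 s.
3. the second largest bowl rests mouth down in the middle of the board, over the one before, released (horizontal distance between bowl_large and drying_board below 0.015 m and z of bowl_large in the frame of drying_board between 0.026 and 0.034 m and angle between bowl_large's own z axis and vertical below 0.05 rad and contact force between the fingers and bowl_large below 0.1 N), for 0.2 s.
4. the largest bowl rests mouth down in the middle of the board, over the one before, released (horizontal distance between bowl_largest and drying_board below 0.015 m and z of bowl_largest in the frame of drying_board between 0.026 and 0.034 m and angle between bowl_largest's own z axis and vertical below 0.05 rad and contact force between the fingers and bowl_largest below 0.1 N), for 0.2 s.
At the end, for the whole second after the job is handed in: All four bowls stand nested on the drying board: each within 15 mm of its centre, rim within 4 mm of the board's top, mouth down within 0.05 rad of upright, released and at rest (all of step 1 and all of step 2 and all of step 3 and all of step 4 and linear speed of each of bowl_small, bowl_medium, bowl_large, bowl_largest below 0.02 m/s); the robot touches nothing.
It fails at once if a bowl is dropped or knocked flying (over 0.5 m/s out of the gripper) ((contact force between the fingers and bowl_small below 0.1 N and linear speed of bowl_small above 0.5 m/s) or (contact force between the fingers and bowl_medium below 0.1 N and linear speed of bowl_medium above 0.5 m/s) or (contact force between the fingers and bowl_large below 0.1 N and linear speed of bowl_large above 0.5 m/s) or (contact force between the fingers and bowl_largest below 0.1 N and linear speed of bowl_largest above 0.5 m/s)).
It fails at once if the chuck, the gouge or the wax tin is moved (over 20 mm) (distance of any of chuck, gouge, wax_tin from where it was at the start of the episode above 0.02 m).
It also fails if it takes over 120 s, if anything falls off the work surface, if the arm or the gripper's body presses on something with over 40 N, if the wrist force passes 120 N, or if a joint passes its speed limit or range.

## Working session

There is one attempt and no reset: what is moved stays moved. The work goes in short steps, Python scripts to look and compute and a tool call to move; the robot and the scene stay as the last step left them, time stands still between calls to the robot, and variables do not carry over. Pictures are saved under pics/ and viewed, about 12 in all and at most 16, crops included, and the job is handed in when it is done.

Besides the shell and the picture viewer there is one more tool, called by a JSON object that holds its "op" and its "data", one argument or row to a line. jog_arm: Moves the arm, as the interface text tells. Its arguments: {"type":"object","properties":{"deltas":{"type":"array","items":{"type":"number"}},"claw":{"type":"number"},"newtons":{"type":"number"}},"required":["deltas"]}

```bash
ls; mkdir -p pics; python3 - <<'E'
from cell import robot
import cv2
for n in("scene","top"):
    cv2.imwrite(f"pics/{n}0.png",robot.read_camera(n)[:,:,::-1])
    print(n,robot.camera_params(n))
print(robot.observe())
E
```

```text
pics
scene {'fx': 412.69038143403014, 'fy': 412.69038143403014, 'cx': 256.7582891900036, 'cy': 188.2466241734704, 'R': array([[ 0.5496337 ,  0.83536641, -0.00810865],
       [ 0.48994783, -0.33019508, -0.80679758],
       [-0.67664904,  0.43947032, -0.5907723 ]]), 't': array([-0.31921095, -0.24786793,  1.77619818])}
top {'fx': 397.84374387750046, 'fy': 397.84374387750046, 'cx': 250.0009715405436, 'cy': 192.8827570019072, 'R': array([[-1.06955485e-02, -9.99942793e-01, -1.22820499e-04],
       [-9.84278443e-01,  1.05496556e-02, -1.76308398e-01],
       [ 1.76299608e-01, -1.76482546e-03, -9.84334970e-01]]), 't': array([-0.01344877,  0.58613041,  1.1785154 ])}
{'time': 0.1, 'qpos': array([ 1.20397368e+00,  3.42621308e-01,  1.52489033e+00,  1.79149036e-05,
        1.27538661e+00, -1.46000642e-01]), 'qvel': array([ 2.05892377e-03, -1.93094872e-03,  2.79223405e-05,  1.40197384e-03,
        4.01070928e-04, -8.56804654e-04]), 'joint_efforts': array([ 3.17856808e-03, -4.32001197e+01, -2.44694531e+01,  7.21402047e-02,
        5.26507571e-02, -5.20788490e-05]), 'tool_pos': array([0.11484554, 0.51194664, 0.23714179]), 'tool_rot': array([-3.14030344e+00, -2.06891059e-04,  2.92076529e+00]), 'contact_force': array([ 0.60410872, -0.12036827, -0.35245583]), 'torque': array([ 0.0479563 ,  0.00863667, -0.02607421]), 'opening': 0.09192458490555117}
```

View pics/scene0.png

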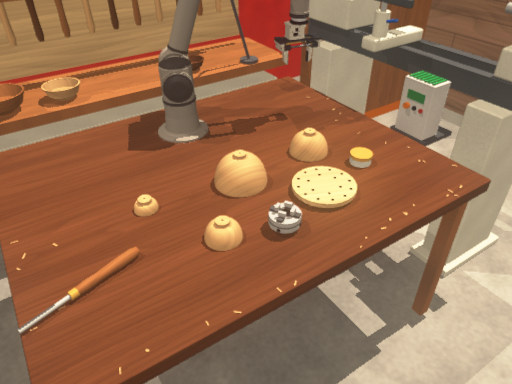

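View pics/top0.png

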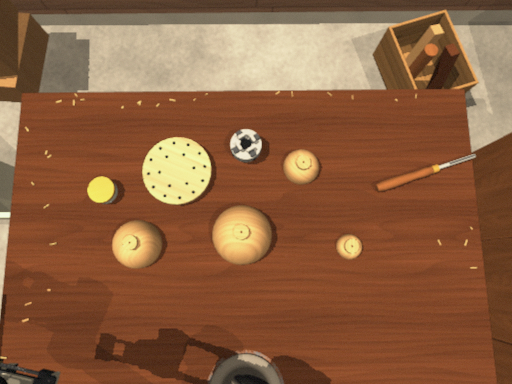

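The scene view shows the small, medium, large and largest tenons near (144,199), (222,222), (309,132) and (239,156). In the top view they are near (348,245), (303,162), (131,243) and (241,232), with the board near (177,171). Next I'll make enlarged crops and triangulate.

```bash
cat > h.py <<'E'
import numpy as np, cv2
from cell import robot
P={n:robot.camera_params(n) for n in("scene","top")}
def ray(n,u,v):
    p=P[n]; d=p["R"].T@np.array([(u-p["cx"])/p["fx"],(v-p["cy"])/p["fy"],1.]); return -p["R"].T@p["t"],d/np.linalg.norm(d)
def plane(n,u,v,z):
    c,d=ray(n,u,v); return c+d*(z-c[2])/d[2]
def tri(a,b):
    (c1,d1),(c2,d2)=ray("scene",*a),ray("top",*b)
    s=np.linalg.lstsq(np.c_[d1,-d2],c2-c1,rcond=None)[0]
    p,q=c1+s[0]*d1,c2+s[1]*d2; return (p+q)/2,np.linalg.norm(p-q)
def proj(n,X):
    p=P[n]; q=p["R"]@np.array(X)+p["t"]; return p["fx"]*q[0]/q[2]+p["cx"],p["fy"]*q[1]/q[2]+p["cy"]
E
python3 - <<'E'
from h import *
S={"s":((144,199),(348,245)),"m":((222,222),(303,162)),"l":((309,132),(131,243)),"xl":((239,156),(241,232)),"board":((324,187),(177,171))}
rows=[[],[]]
for k,(a,b) in S.items():
    print(k,*tri(a,b))
    if k=="board": continue
    for i,(n,c) in enumerate((("scene",a),("top",b))):
        im=cv2.imread(f"pics/{n}0.png"); h=12
        cr=im[c[1]-h:c[1]+h+1,c[0]-h:c[0]+h+1]
        cr=cv2.resize(cr,None,fx=8,fy=8,interpolation=cv2.INTER_NEAREST)
        cv2.line(cr,(100,0),(100,12),(255,0,0),1);cv2.line(cr,(0,100),(12,100),(255,0,0),1)
        rows[i].append(cr)
cv2.imwrite("pics/mos.png",np.vstack([np.hstack(r) for r in rows]))
for n in P:
    im=cv2.imread(f"pics/{n}0.png"); hsv=cv2.cvtColor(im,cv2.COLOR_BGR2HSV)
    c=S["board"][n=="top"]; print(n,hsv[c[1],c[0]],hsv[c[1]+5,c[0]+3])
    m=cv2.inRange(hsv,(20,40,150),(36,150,255)); 
    m=cv2.morphologyEx(m,cv2.MORPH_CLOSE,np.ones((5,5)))
    for q in cv2.findContours(m,0,2)[0]:
        if cv2.contourArea(q)>500: print(n,cv2.fitEllipse(q))
E
```

```text
s [ 0.42153473 -0.32256205  0.03763564] 0.010204805693712316
m [ 0.6803994  -0.18581108  0.06052315] 3.7157737517329424e-05
l [0.43496836 0.33349123 0.086296  ] 0.003953093702076303
xl [0.46109904 0.00759849 0.10577907] 0.00035007550126384693
board [0.66776756 0.21600928 0.01466907] 0.0034406710229833567
scene [ 27  81 254] [ 26  91 253]
scene ((493.93218994140625, 373.8912658691406), (24.85735321044922, 79.97501373291016), 46.42201232910156)
scene ((447.7515563964844, 263.5428466796875), (13.890154838562012, 59.890541076660156), 0.0)
scene ((324.028076171875, 184.73414611816406), (36.48613739013672, 64.45965576171875), 95.66060638427734)
scene ((476.69500732421875, 190.565185546875), (64.92010498046875, 182.86317443847656), 9.86765193939209)
scene ((341.154052734375, 71.32373809814453), (50.339439392089844, 66.59549713134766), 120.9803695678711)
scene ((365.3139343261719, 22.52536392211914), (41.70625686645508, 105.14527130126953), 109.19612121582031)
top [ 28  91 243] [ 28  90 243]
top ((129.0477752685547, 244.8934326171875), (26.230775833129883, 27.933822631835938), 41.25798416137695)
top ((237.30540466308594, 234.38304138183594), (29.845090866088867, 34.69527053833008), 80.40587615966797)
top ((176.24383544921875, 170.3044891357422), (66.0962142944336, 68.87902069091797), 65.86941528320312)
top ((8.407906532287598, 129.98585510253906), (17.259016036987305, 62.883827209472656), 3.2367658615112305)
top ((487.2688293457031, 77.82893371582031), (48.17456817626953, 147.9741973876953), 176.6387176513672)
top ((214.6903839111328, 55.00568389892578), (69.70526885986328, 432.0310974121094), 90.06873321533203)
```

View pics/mos.png

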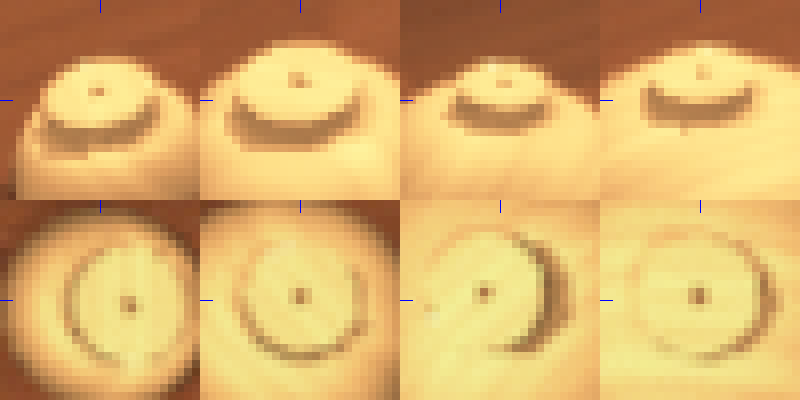

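The mosaic shows a dark centre dimple on each tenon, good to about half a pixel. I'll triangulate those.

```bash
python3 - <<'E'
from h import *
np.set_printoptions(precision=4,suppress=True)
S={"s":((143.8,197.9),(351.8,245.7),.043),"m":((221.9,219.6),(303,161.5),.068),"l":((309.5,129.9),(129,241.9),.093),"xl":((239.3,152.6),(241,231.5),.118),"board":((324.03,184.73),(176.24,170.3),.03)}
for k,(a,b,z) in S.items():
    print(k,*tri(a,b),plane("scene",*a,z)[:2],plane("top",*b,z)[:2])
out=[]
for n in P:
    im=cv2.imread(f"pics/{n}0.png");hsv=cv2.cvtColor(im,cv2.COLOR_BGR2HSV)
    c=S["board"][n=="top"];x0,y0=int(c[0])-45,int(c[1])-45
    m=cv2.inRange(hsv,(20,40,150),(36,150,255)); m=cv2.morphologyEx(m,cv2.MORPH_CLOSE,np.ones((5,5)))
    q=max((q for q in cv2.findContours(m,0,2)[0] if cv2.pointPolygonTest(q,c,False)>0),key=cv2.contourArea)
    h=cv2.convexHull(q)
    g=np.array([plane(n,*p,.03)[:2] for p in h[:,0].astype(float)],np.float32)
    print(n,"board enclosing",cv2.minEnclosingCircle(g),cv2.fitEllipse(g))
    b=cv2.resize(im,None,fx=4,fy=4,interpolation=cv2.INTER_CUBIC); cv2.drawContours(b,[h*4+2],-1,(255,0,0),1); out.append(b[y0*4:y0*4+360,x0*4:x0*4+360])
cv2.imwrite("pics/board.png",np.hstack(out))
E
```

```text
s [ 0.4209 -0.3275  0.0441] 0.0001717083708770894 [ 0.4195 -0.327 ] [ 0.4209 -0.3278]
m [ 0.6797 -0.1849  0.0688] 0.00046454192714076966 [ 0.6788 -0.1847] [ 0.68   -0.1848]
l [0.4369 0.3353 0.096 ] 0.0011027855302414222 [0.4327 0.3397] [0.4368 0.3357]
xl [0.4618 0.008  0.1194] 0.0012073666071906117 [0.46   0.0097] [0.4616 0.0075]
board [0.6674 0.2162 0.0242] 0.0021377481056889516 [0.6736 0.2115] [0.6654 0.2141]
scene board enclosing ((0.6675829887390137, 0.2154715210199356), 0.11022912710905075) ((0.6678296327590942, 0.21540652215480804), (0.21764500439167023, 0.21850956976413727), 55.36624526977539)
top board enclosing ((0.6671891212463379, 0.2141273319721222), 0.11063805967569351) ((0.6671202778816223, 0.21406415104866028), (0.21970950067043304, 0.219964399933815), 132.4416961669922)
```

View pics/board.png

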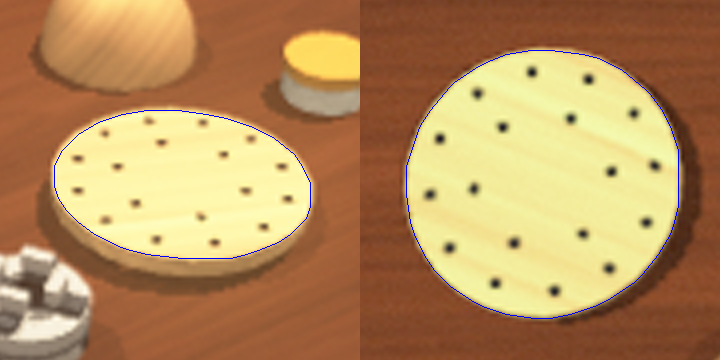

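Every measurement agrees with the text. The tenon tops read 44, 69, 96 and 119 mm, and the board is 220 mm across at about (0.667, 0.215). First I'll go above the smallest bowl at a safe radius.

{"op": "jog_arm", "data": {
  "deltas": [0.2,-0.2,0,0,0,0,0.4,-0.4,0,0,0,0,0.6,-0.6,0,0,0,0,0.8,-0.8,0,0,0,0,1,-1,0,0,0,0],
  "claw": 1,
  "newtons": 30
}}

```text
time: 0.52
tool_pos: [0.2155, 0.4111, 0.2374]
tool_rot: [-3.141, -0.0, 2.921]
contact_force: [0.6, 0.2, -0.0]
opening: 0.0919
```

{"op": "jog_arm", "data": {
  "deltas": [0.2,-0.2,0,0,0,0,0.4,-0.4,0,0,0,0,0.6,-0.6,0,0,0,0,0.8,-0.8,0,0,0,0,1,-1,0,0,0,0]
}}

```text
time: 0.93
tool_pos: [0.3156, 0.311, 0.2376]
tool_rot: [-3.141, -0.0, 2.921]
contact_force: [0.6, 0.6, 0.1]
opening: 0.0916
```

{"op": "jog_arm", "data": {
  "deltas": [0.2,-0.2,0,0,0,0,0.4,-0.4,0,0,0,0,0.6,-0.6,0,0,0,0,0.8,-0.8,0,0,0,0,1,-1,0,0,0,0]
}}

```text
time: 1.35
tool_pos: [0.4156, 0.2111, 0.2375]
tool_rot: [-3.141, -0.001, 2.921]
contact_force: [0.1, 0.8, 0.3]
opening: 0.092
```

{"op": "jog_arm", "data": {
  "deltas": [0,-0.2,0,0,0,0,0,-0.4,0,0,0,0,0,-0.6,0,0,0,0,0,-0.8,0,0,0,0,0,-1,0,0,0,0]
}}

```text
time: 1.77
tool_pos: [0.4146, 0.1113, 0.2375]
tool_rot: [-3.141, -0.001, 2.921]
contact_force: [0.1, -0.6, 0.3]
opening: 0.092
```

{"op": "jog_arm", "data": {
  "deltas": [0,-0.2,0,0,0,0,0,-0.4,0,0,0,0,0,-0.6,0,0,0,0,0,-0.8,0,0,0,0,0,-1,0,0,0,0]
}}

```text
time: 2.18
tool_pos: [0.4146, 0.0113, 0.2375]
tool_rot: [3.142, -0.001, 2.921]
contact_force: [0.7, 0.1, -0.5]
opening: 0.0918
```

{"op": "jog_arm", "data": {
  "deltas": [0,-0.2,0,0,0,0,0,-0.4,0,0,0,0,0,-0.6,0,0,0,0,0,-0.8,0,0,0,0,0,-1,0,0,0,0]
}}

```text
time: 2.6
tool_pos: [0.4146, -0.0886, 0.2375]
tool_rot: [3.141, -0.001, 2.921]
contact_force: [0.3, 0.3, 0.5]
opening: 0.092
```

{"op": "jog_arm", "data": {
  "deltas": [0,-0.2,0,0,0,0,0,-0.4,0,0,0,0,0,-0.6,0,0,0,0,0,-0.8,0,0,0,0,0,-1,0,0,0,0]
}}

```text
time: 3.02
tool_pos: [0.4146, -0.1886, 0.2374]
tool_rot: [3.141, -0.001, 2.921]
contact_force: [0.7, -0.3, -0.5]
opening: 0.0917
```

{"op": "jog_arm", "data": {
  "deltas": [0,-0.2,0,0,0,0,0,-0.4,0,0,0,0,0,-0.6,0,0,0,0,0,-0.8,0,0,0,0,0,-1,0,0,0,0]
}}

```text
time: 3.43
tool_pos: [0.4147, -0.2886, 0.2374]
tool_rot: [3.141, -0.001, 2.921]
contact_force: [0.7, -0.1, -0.8]
opening: 0.0918
```

{"op": "jog_arm", "data": {
  "deltas": [0.02,-0.13,-0.2,0,0,0,0.04,-0.26,-0.4,0,0,0,0.06,-0.39,-0.6,0,0,0,0.06,-0.39,-0.8,0,0,0,0.06,-0.39,-1,0,0,0]
}}

```text
time: 3.85
tool_pos: [0.4207, -0.3272, 0.1363]
tool_rot: [3.141, -0.001, 2.92]
contact_force: [0.5, -0.3, 0.4]
opening: 0.0919
```

{"op": "jog_arm", "data": {
  "deltas": [0,0,-0.2,0,0,0,0,0,-0.4,0,0,0,0,0,-0.5,0,0,0,0,0,-0.5,0,0,0]
}}

```text
time: 4.18
tool_pos: [0.4198, -0.3256, 0.0854]
tool_rot: [3.139, -0.004, 2.921]
contact_force: [-0.3, 0.7, 0.1]
opening: 0.0918
```

```bash
cat > look.py <<'E'
# usage: look.py name X Y Z half : crops of both views around a world point, side by side
import sys
from h import *
nm=sys.argv[1]; X=list(map(float,sys.argv[2:5])); h=int(sys.argv[5]); o=[]
for n in P:
    im=cv2.copyMakeBorder(robot.read_camera(n)[:,:,::-1],99,99,99,99,cv2.BORDER_CONSTANT); u,v=(int(a)+99 for a in proj(n,X))
    cr=im[v-h:v+h,u-h:u+h]; o.append(cv2.resize(cr,(390,390),interpolation=cv2.INTER_CUBIC))
cv2.imwrite(f"pics/{nm}.png",np.hstack(o)); s=robot.observe(); print(s["time"],s["tool_pos"],s["opening"])
E
python3 look.py a1 .421 -.328 .06 35
```

```text
4.2833 [ 0.42111399 -0.32682775  0.08802846] 0.09166568862940767
```

View pics/a1.png

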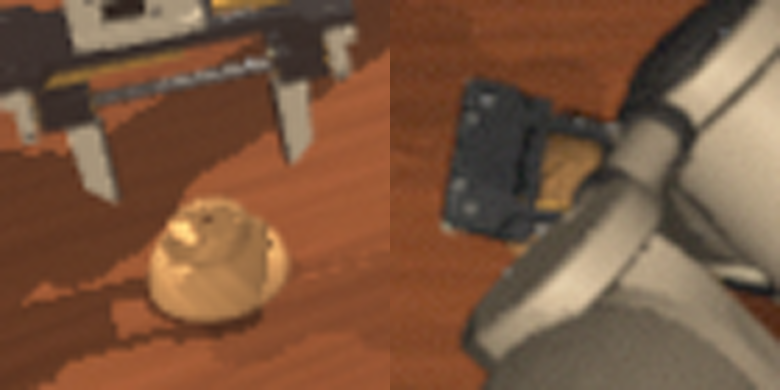

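The fingers straddle the small bowl and its tenon is centred between them. I'll go down and grip.

{"op": "jog_arm", "data": {
  "deltas": [0,0,-0.12,0,0,0,0,0,-0.24,0,0,0,0,0,-0.36,0,0,0,0,0,-0.43,0,0,0,0,0,-0.43,0,0,0]
}}

```text
time: 4.7
tool_pos: [0.4209, -0.3266, 0.0445]
tool_rot: [3.141, -0.0, 2.921]
contact_force: [0.0, 0.4, -0.1]
opening: 0.0918
```

{"op": "jog_arm", "data": {
  "deltas": [0,0,0,0,0,0,0,0,0,0,0,0,0,0,0,0,0,0,0,0,0,0,0,0,0,0,0,0,0,0],
  "claw": 0,
  "newtons": 30
}}

```text
time: 5.12
tool_pos: [0.4211, -0.3269, 0.0452]
tool_rot: [-3.141, 0.001, 2.921]
contact_force: [-0.1, 0.3, 0.3]
opening: 0.0631
```

{"op": "jog_arm", "data": {
  "deltas": [0,0,0,0,0,0,0,0,0,0,0,0,0,0,0,0,0,0,0,0,0,0,0,0,0,0,0,0,0,0]
}}

```text
time: 5.53
tool_pos: [0.421, -0.3268, 0.0448]
tool_rot: [-3.142, 0.0, 2.921]
contact_force: [0.7, 0.2, 1.4]
opening: 0.0428
```

{"op": "jog_arm", "data": {
  "deltas": [0,0,0.1,0,0,0,0,0,0.25,0,0,0,0,0,0.5,0,0,0,0,0,0.75,0,0,0,0,0,1,0,0,0]
}}

```text
time: 5.95
tool_pos: [0.4207, -0.3265, 0.1463]
tool_rot: [3.141, -0.0, 2.921]
contact_force: [0.5, -0.1, -0.2]
opening: 0.043
```

{"op": "jog_arm", "data": {
  "deltas": [0,0,0.25,0,0,0,0,0,0.5,0,0,0,0,0,0.75,0,0,0,0,0,1,0,0,0]
}}

```text
time: 6.28
tool_pos: [0.4206, -0.3264, 0.2467]
tool_rot: [-3.142, 0.0, 2.921]
contact_force: [0.9, 0.6, -1.3]
opening: 0.0426
```

{"op": "jog_arm", "data": {
  "deltas": [0.08,0.18,0,0,0,0,0.16,0.36,0,0,0,0,0.24,0.54,0,0,0,0,0.32,0.72,0,0,0,0,0.41,0.9,0,0,0,0]
}}

```text
time: 6.7
tool_pos: [0.4619, -0.2357, 0.2455]
tool_rot: [3.142, 0.0, 2.921]
contact_force: [0.5, -0.3, -0.5]
opening: 0.0431
```

{"op": "jog_arm", "data": {
  "deltas": [0.08,0.18,0,0,0,0,0.16,0.36,0,0,0,0,0.24,0.54,0,0,0,0,0.32,0.72,0,0,0,0,0.41,0.9,0,0,0,0]
}}

```text
time: 7.12
tool_pos: [0.5029, -0.1456, 0.2454]
tool_rot: [3.142, 0.0, 2.921]
contact_force: [0.2, -0.1, -0.7]
opening: 0.0426
```

{"op": "jog_arm", "data": {
  "deltas": [0.08,0.18,0,0,0,0,0.16,0.36,0,0,0,0,0.24,0.54,0,0,0,0,0.32,0.72,0,0,0,0,0.41,0.9,0,0,0,0]
}}

```text
time: 7.53
tool_pos: [0.5439, -0.0557, 0.2454]
tool_rot: [3.142, 0.0, 2.921]
contact_force: [0.9, 0.1, -0.2]
opening: 0.0428
```

{"op": "jog_arm", "data": {
  "deltas": [0.08,0.18,0,0,0,0,0.16,0.36,0,0,0,0,0.24,0.54,0,0,0,0,0.32,0.72,0,0,0,0,0.41,0.9,0,0,0,0]
}}

```text
time: 7.95
tool_pos: [0.5849, 0.0343, 0.2454]
tool_rot: [3.142, -0.0, 2.921]
contact_force: [-0.0, -0.5, -0.3]
opening: 0.0427
```

{"op": "jog_arm", "data": {
  "deltas": [0.08,0.18,0,0,0,0,0.16,0.36,0,0,0,0,0.24,0.54,0,0,0,0,0.32,0.72,0,0,0,0,0.41,0.9,0,0,0,0]
}}

```text
time: 8.37
tool_pos: [0.6258, 0.1242, 0.2454]
tool_rot: [-3.142, -0.0, 2.921]
contact_force: [0.0, -0.8, -0.0]
opening: 0.0428
```

{"op": "jog_arm", "data": {
  "deltas": [0.08,0.18,0,0,0,0,0.16,0.36,0,0,0,0,0.24,0.54,0,0,0,0,0.32,0.72,0,0,0,0,0.41,0.92,0,0,0,0]
}}

```text
time: 8.78
tool_pos: [0.6669, 0.2159, 0.2454]
tool_rot: [-3.141, -0.0, 2.921]
contact_force: [1.4, 0.1, -0.1]
opening: 0.0428
```

{"op": "jog_arm", "data": {
  "deltas": [0,0,-0.25,0,0,0,0,0,-0.5,0,0,0,0,0,-0.75,0,0,0,0,0,-1,0,0,0,0,0,-1,0,0,0]
}}

```text
time: 9.2
tool_pos: [0.6639, 0.2147, 0.1391]
tool_rot: [-3.137, -0.01, 2.921]
contact_force: [-0.5, -1.0, -1.0]
opening: 0.0429
```

{"op": "jog_arm", "data": {
  "deltas": [0,0,-0.15,0,0,0,0,0,-0.3,0,0,0,0,0,-0.45,0,0,0,0,0,-0.5,0,0,0,0,0,-0.5,0,0,0]
}}

```text
time: 9.62
tool_pos: [0.6666, 0.2151, 0.0946]
tool_rot: [-3.141, -0.002, 2.921]
contact_force: [-0.1, 0.9, -0.7]
opening: 0.043
```

```bash
python3 look.py a2 .667 .215 .05 50
```

```text
9.7167 [0.66759537 0.21538986 0.09634803] 0.04277567720223258
```

View pics/a2.png

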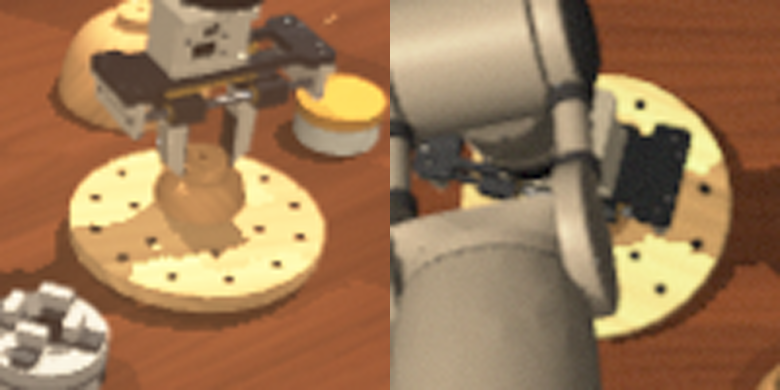

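The bowl hangs level just above the middle of the board. I'll set it down slowly and release.

{"op": "jog_arm", "data": {
  "deltas": [0,0,-0.06,0,0,0,0,0,-0.12,0,0,0,0,0,-0.16,0,0,0,0,0,-0.19,0,0,0,0,0,-0.21,0,0,0]
}}

```text
time: 10.13
tool_pos: [0.6669, 0.2152, 0.0745]
tool_rot: [-3.142, 0.0, 2.921]
contact_force: [-5.5, -1.4, 14.9]
opening: 0.0429
```

{"op": "jog_arm", "data": {
  "deltas": [0,0,0,0,0,0,0,0,0,0,0,0,0,0,0,0,0,0]
}}

```text
time: 10.38
tool_pos: [0.6669, 0.2152, 0.0747]
tool_rot: [3.142, 0.0, 2.921]
contact_force: [-3.1, -2.1, 5.0]
opening: 0.0428
```

Contact is firm at the expected height, so I'll release and rise.

{"op": "jog_arm", "data": {
  "deltas": [0,0,0,0,0,0,0,0,0,0,0,0,0,0,0,0,0,0,0,0,0,0,0,0,0,0,0,0,0,0],
  "claw": 1
}}

```text
time: 10.8
tool_pos: [0.6669, 0.2153, 0.0735]
tool_rot: [3.142, -0.0, 2.921]
contact_force: [0.3, -0.0, -0.3]
opening: 0.0716
```

{"op": "jog_arm", "data": {
  "deltas": [0,0,0,0,0,0,0,0,0,0,0,0,0,0,0,0,0,0,0,0,0,0,0,0]
}}

```text
time: 11.13
tool_pos: [0.667, 0.2153, 0.0737]
tool_rot: [3.142, -0.0, 2.921]
contact_force: [-0.5, -0.4, 0.7]
opening: 0.0915
```

{"op": "jog_arm", "data": {
  "deltas": [0,0,0.1,0,0,0,0,0,0.3,0,0,0,0,0,0.5,0,0,0,0,0,0.75,0,0,0,0,0,1,0,0,0]
}}

```text
time: 11.55
tool_pos: [0.6668, 0.2152, 0.1754]
tool_rot: [3.142, -0.0, 2.921]
contact_force: [0.6, -0.5, 0.4]
opening: 0.0918
```

{"op": "jog_arm", "data": {
  "deltas": [0,-0.15,0.2,0,0,0,0,-0.3,0.4,0,0,0,0,-0.5,0.5,0,0,0,0,-0.75,0.5,0,0,0,0,-1,0.5,0,0,0]
}}

```text
time: 11.97
tool_pos: [0.6673, 0.1148, 0.2261]
tool_rot: [3.141, 0.003, 2.922]
contact_force: [-0.7, -0.4, -0.6]
opening: 0.0919
```

{"op": "jog_arm", "data": {
  "deltas": [0,-0.2,0,0,0,0,0,-0.4,0,0,0,0,0,-0.6,0,0,0,0,0,-0.8,0,0,0,0,0,-1,0,0,0,0]
}}

```text
time: 12.38
tool_pos: [0.6669, 0.0143, 0.2248]
tool_rot: [3.141, 0.001, 2.921]
contact_force: [-0.3, -0.7, -1.0]
opening: 0.0917
```

{"op": "jog_arm", "data": {
  "deltas": [0,-0.2,0,0,0,0,0,-0.4,0,0,0,0,0,-0.6,0,0,0,0,0,-0.8,0,0,0,0,0,-1,0,0,0,0]
}}

```text
time: 12.8
tool_pos: [0.6669, -0.0857, 0.2248]
tool_rot: [3.141, 0.001, 2.921]
contact_force: [0.7, -0.8, -0.2]
opening: 0.0914
```

{"op": "jog_arm", "data": {
  "deltas": [0.13,-0.2,0,0,0,0,0.13,-0.4,0,0,0,0,0.13,-0.6,0,0,0,0,0.13,-0.8,0,0,0,0,0.13,-1,0,0,0,0]
}}

```text
time: 13.22
tool_pos: [0.6799, -0.1857, 0.2247]
tool_rot: [3.142, 0.001, 2.921]
contact_force: [0.4, -0.2, -0.5]
opening: 0.0916
```

```bash
python3 look.py a3 .667 .1 .05 80
```

```text
13.3167 [ 0.67955379 -0.18815106  0.2242617 ] 0.091761240308018
```

View pics/a3.png

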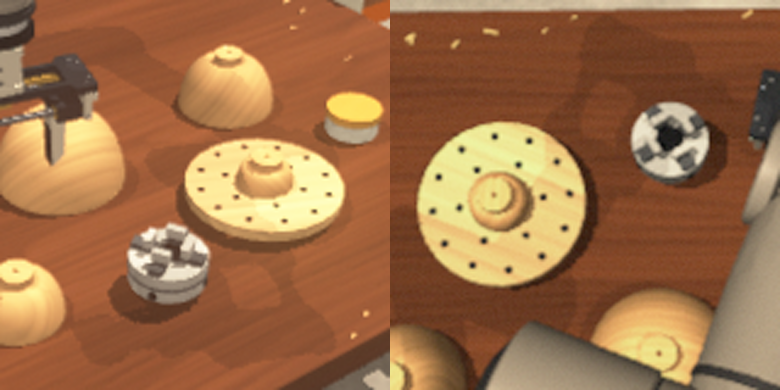

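The small bowl is upright in the middle of the board, at about (494,200) in the crop. I'll fetch the medium one and check the small bowl's position numerically as I go.

{"op": "jog_arm", "data": {
  "deltas": [0,0,-0.25,0,0,0,0,0,-0.5,0,0,0,0,0,-0.75,0,0,0,0,0,-1,0,0,0,0,0,-1,0,0,0]
}}

```text
time: 13.73
tool_pos: [0.6773, -0.1828, 0.1185]
tool_rot: [3.14, -0.009, 2.921]
contact_force: [-0.3, -0.3, -1.8]
opening: 0.0917
```

{"op": "jog_arm", "data": {
  "deltas": [0,0,-0.15,0,0,0,0,0,-0.3,0,0,0,0,0,-0.45,0,0,0,0,0,-0.55,0,0,0,0,0,-0.55,0,0,0]
}}

```text
time: 14.15
tool_pos: [0.6793, -0.1839, 0.0677]
tool_rot: [3.141, -0.003, 2.921]
contact_force: [-1.4, 0.7, -0.5]
opening: 0.092
```

{"op": "jog_arm", "data": {
  "deltas": [0,0,0,0,0,0,0,0,0,0,0,0,0,0,0,0,0,0,0,0,0,0,0,0,0,0,0,0,0,0],
  "claw": 0,
  "newtons": 35
}}

```text
time: 14.57
tool_pos: [0.6803, -0.1848, 0.0696]
tool_rot: [-3.142, 0.001, 2.921]
contact_force: [-1.1, -0.0, -0.8]
opening: 0.0634
```

{"op": "jog_arm", "data": {
  "deltas": [0,0,0,0,0,0,0,0,0,0,0,0,0,0,0,0,0,0,0,0,0,0,0,0,0,0,0,0,0,0]
}}

```text
time: 14.98
tool_pos: [0.68, -0.1848, 0.0689]
tool_rot: [3.142, 0.0, 2.921]
contact_force: [0.4, -0.6, 1.3]
opening: 0.0431
```

```bash
python3 - <<'E'
from h import *
a=robot.read_camera("scene")[:,:,::-1];b=robot.read_camera("top")[:,:,::-1]
for n,im in(("scene",a),("top",b)):
    u,v=proj(n,(.667,.215,.073)); g=cv2.cvtColor(np.ascontiguousarray(im),cv2.COLOR_BGR2GRAY)
    x,y=int(round(u)),int(round(v)); c=255.-g[y-5:y+6,x-5:x+6]
    c=cv2.morphologyEx(c.astype(np.uint8),cv2.MORPH_TOPHAT,np.ones((4,4))); j=np.unravel_index(c.argmax(),c.shape)
    q=(x-5+j[1],y-5+j[0]); print(n,(u,v),q,plane(n,*q,.073)); print(c)
E
```

```text
scene (np.float64(324.6507283555046), np.float64(172.96500354676772)) (np.int64(329), np.int64(169)) [0.65701644 0.24291756 0.073     ]
[[  0   1   1   1   2   0   0   0   7   7   5]
 [  5   4   1   1   8   1   0   0  37 105  80]
 [  4   0   0   0   0   0   0   0   8  39  39]
 [  0   0   0   3   1   4   0   0   0   0   0]
 [  2   2   0   0   5  22   8   0   0   0   0]
 [  2   0   0   0  20  40  16   3   0   0   1]
 [ 15   2   0   1   1   0   0   0   0   0   0]
 [ 58  17   5   3   1   0   0   0   0   4   8]
 [ 76  75  36  18   7   8   9  10  13  25  73]
 [ 11   9   7  31  60  77  76  74  77  79  78]
 [  0   2   4  31  61  75  70  72  80  74  62]]
top (np.float64(173.42121060955725), np.float64(166.55675845687105)) (np.int64(178), np.int64(172)) [0.64967128 0.20055068 0.073     ]
[[ 8  1  0  0  3  6  3  0  2  5 11]
 [ 0  2  0  0  5  5  2  0  3  5  4]
 [ 0  0  0  0  4  5  2  1  4  5  2]
 [ 0  0  0  0  9 18  5  0  2  2  1]
 [ 2  0  0  0 25 74 37  5  4  4  1]
 [ 2  0  0  0 22 72 39  4  4  2  2]
 [ 2  0  0  0  7 16  7  0  3  2  1]
 [ 2  0  0  0  2  2  0  1  5  1  1]
 [ 4  2  0  0  4  4  0  2  5  0 13]
 [ 3  0  0  1  2  3  1  4  5  9 48]
 [18 31  6  0  2  3  0  3 21 55 95]]
```

The small bowl's dimple lies within about 1 mm of the aim in both views. The medium bowl is gripped, so I'll lift it and carry it over.

{"op": "jog_arm", "data": {
  "deltas": [0,0,0.1,0,0,0,0,0,0.25,0,0,0,0,0,0.5,0,0,0,0,0,0.75,0,0,0,0,0,1,0,0,0]
}}

```text
time: 15.5
tool_pos: [0.6797, -0.1845, 0.17]
tool_rot: [3.141, -0.001, 2.921]
contact_force: [1.1, -0.3, -1.4]
opening: 0.0428
```

{"op": "jog_arm", "data": {
  "deltas": [0,0,0.2,0,0,0,0,0,0.4,0,0,0,0,0,0.6,0,0,0,0,0,0.8,0,0,0,0,0,1,0,0,0]
}}

```text
time: 15.92
tool_pos: [0.6796, -0.1845, 0.2702]
tool_rot: [3.141, -0.0, 2.921]
contact_force: [0.3, 0.3, -1.0]
opening: 0.043
```

{"op": "jog_arm", "data": {
  "deltas": [-0.13,0.2,0,0,0,0,-0.13,0.4,0,0,0,0,-0.13,0.6,0,0,0,0,-0.13,0.8,0,0,0,0,-0.13,1,0,0,0,0]
}}

```text
time: 16.33
tool_pos: [0.6666, -0.0837, 0.2693]
tool_rot: [3.141, -0.0, 2.921]
contact_force: [-0.4, 1.5, -1.5]
opening: 0.0432
```

{"op": "jog_arm", "data": {
  "deltas": [0,0.2,0,0,0,0,0,0.4,0,0,0,0,0,0.6,0,0,0,0,0,0.8,0,0,0,0,0,1,0,0,0,0]
}}

```text
time: 16.75
tool_pos: [0.6666, 0.0164, 0.2692]
tool_rot: [3.141, -0.0, 2.921]
contact_force: [0.0, -0.0, -1.2]
opening: 0.0427
```

{"op": "jog_arm", "data": {
  "deltas": [0,0.2,0,0,0,0,0,0.4,0,0,0,0,0,0.6,0,0,0,0,0,0.8,0,0,0,0,0,1,0,0,0,0]
}}

```text
time: 17.17
tool_pos: [0.6666, 0.1163, 0.2692]
tool_rot: [3.141, -0.0, 2.921]
contact_force: [0.2, 0.4, -1.8]
opening: 0.043
```

{"op": "jog_arm", "data": {
  "deltas": [0,0.3,0,0,0,0,0,0.6,0,0,0,0,0,0.9,0,0,0,0,0,1,0,0,0,0,0,1,0,0,0,0]
}}

```text
time: 17.58
tool_pos: [0.6662, 0.2183, 0.2687]
tool_rot: [3.141, -0.001, 2.925]
contact_force: [-0.6, -0.1, -2.0]
opening: 0.0426
```

```bash
python3 look.py a4 .667 .215 .12 60
```

```text
17.6833 [0.66684813 0.214784   0.26874563] 0.042992043520402944
```

View pics/a4.png

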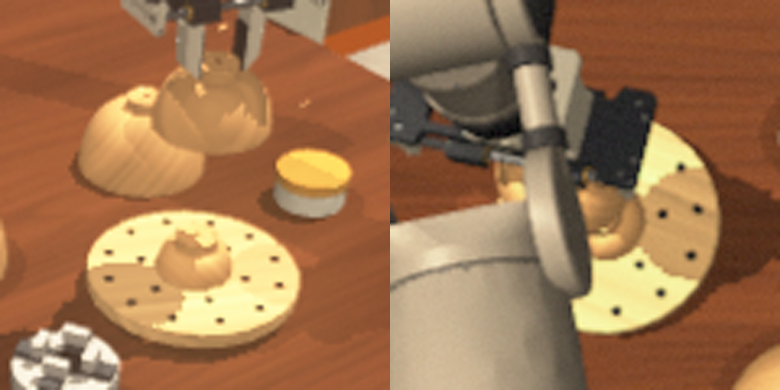

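The medium bowl hangs level above the small one. I'll lower it.

{"op": "jog_arm", "data": {
  "deltas": [0,0,-0.15,0,0,0,0,0,-0.35,0,0,0,0,0,-0.55,0,0,0,0,0,-0.75,0,0,0,0,0,-0.9,0,0,0]
}}

```text
time: 18.1
tool_pos: [0.6668, 0.2127, 0.1772]
tool_rot: [-3.14, -0.001, 2.918]
contact_force: [-0.0, 0.2, -1.7]
opening: 0.0429
```

{"op": "jog_arm", "data": {
  "deltas": [0,0,-0.13,0,0,0,0,0,-0.26,0,0,0,0,0,-0.4,0,0,0,0,0,-0.5,0,0,0,0,0,-0.58,0,0,0]
}}

```text
time: 18.52
tool_pos: [0.667, 0.2134, 0.1199]
tool_rot: [-3.141, -0.001, 2.919]
contact_force: [0.3, -0.3, -0.4]
opening: 0.0429
```

{"op": "jog_arm", "data": {
  "deltas": [0,0,-0.05,0,0,0,0,0,-0.1,0,0,0,0,0,-0.14,0,0,0,0,0,-0.18,0,0,0,0,0,-0.21,0,0,0]
}}

```text
time: 18.93
tool_pos: [0.6671, 0.2153, 0.0997]
tool_rot: [3.141, 0.0, 2.921]
contact_force: [-0.0, 0.5, -0.4]
opening: 0.043
```

{"op": "jog_arm", "data": {
  "deltas": [0,0,0,0,0,0,0,0,0,0,0,0,0,0,0,0,0,0]
}}

```text
time: 19.18
tool_pos: [0.6671, 0.2154, 0.1001]
tool_rot: [3.141, 0.001, 2.921]
contact_force: [0.1, 0.5, -0.9]
opening: 0.0426
```

About 1 mm to go. I'll ease down until there is contact.

{"op": "jog_arm", "data": {
  "deltas": [0,0,-0.004,0,0,0,0,0,-0.008,0,0,0,0,0,-0.012,0,0,0,0,0,-0.015,0,0,0,0,0,-0.015,0,0,0]
}}

```text
time: 19.6
tool_pos: [0.6672, 0.2153, 0.0988]
tool_rot: [3.141, 0.001, 2.921]
contact_force: [-1.3, 0.0, 2.8]
opening: 0.0428
```

{"op": "jog_arm", "data": {
  "deltas": [0,0,0,0,0,0,0,0,0,0,0,0,0,0,0,0,0,0,0,0,0,0,0,0,0,0,0,0,0,0],
  "claw": 1
}}

```text
time: 20.02
tool_pos: [0.6669, 0.2153, 0.0981]
tool_rot: [3.142, -0.0, 2.921]
contact_force: [-0.0, 0.1, -0.1]
opening: 0.0715
```

{"op": "jog_arm", "data": {
  "deltas": [0,0,0,0,0,0,0,0,0,0,0,0,0,0,0,0,0,0,0,0,0,0,0,0]
}}

```text
time: 20.35
tool_pos: [0.6669, 0.2153, 0.0982]
tool_rot: [3.142, -0.0, 2.921]
contact_force: [0.1, -0.2, 0.7]
opening: 0.0915
```

{"op": "jog_arm", "data": {
  "deltas": [0,0,0.1,0,0,0,0,0,0.3,0,0,0,0,0,0.5,0,0,0,0,0,0.75,0,0,0,0,0,1,0,0,0]
}}

```text
time: 20.77
tool_pos: [0.6667, 0.2153, 0.1998]
tool_rot: [3.142, -0.0, 2.921]
contact_force: [0.1, -0.4, -0.9]
opening: 0.092
```

{"op": "jog_arm", "data": {
  "deltas": [-0.1,0.05,0.2,0,0,0,-0.25,0.13,0.3,0,0,0,-0.4,0.2,0.3,0,0,0,-0.6,0.3,0.3,0,0,0,-0.77,0.4,0.3,0,0,0]
}}

```text
time: 21.18
tool_pos: [0.5891, 0.2555, 0.2295]
tool_rot: [3.141, 0.001, 2.92]
contact_force: [0.6, -0.4, -0.6]
opening: 0.0912
```

{"op": "jog_arm", "data": {
  "deltas": [-0.15,0.08,0,0,0,0,-0.3,0.16,0,0,0,0,-0.45,0.24,0,0,0,0,-0.6,0.32,0,0,0,0,-0.77,0.4,0,0,0,0]
}}

```text
time: 21.6
tool_pos: [0.5125, 0.2956, 0.2292]
tool_rot: [3.141, 0.001, 2.921]
contact_force: [-0.1, 0.7, 0.7]
opening: 0.0917
```

{"op": "jog_arm", "data": {
  "deltas": [-0.2,0.1,0,0,0,0,-0.4,0.2,0,0,0,0,-0.6,0.3,0,0,0,0,-0.77,0.4,0,0,0,0,-0.77,0.4,0,0,0,0]
}}

```text
time: 22.02
tool_pos: [0.4332, 0.3369, 0.2294]
tool_rot: [3.14, -0.001, 2.923]
contact_force: [-0.5, 0.7, 0.1]
opening: 0.0916
```

```bash
python3 look.py a5 .56 .26 .08 85
```

```text
22.1167 [0.4359082  0.33564333 0.22925628] 0.09186386840233961
```

View pics/a5.png

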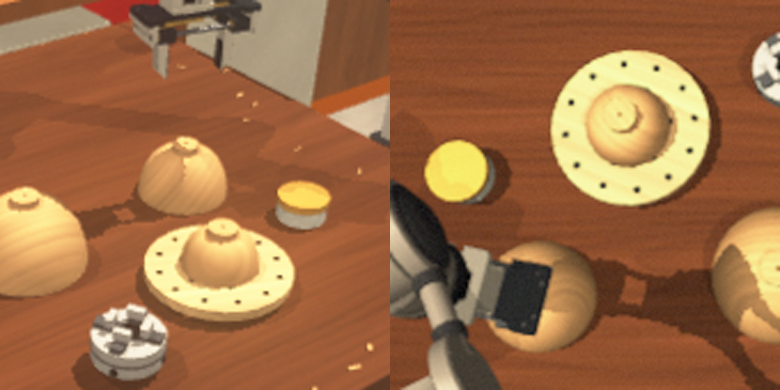

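The medium bowl covers the small one and sits flat on the board. I'll go down on the large bowl, where the gripper is already aligned.

{"op": "jog_arm", "data": {
  "deltas": [0,0,-0.2,0,0,0,0,0,-0.4,0,0,0,0,0,-0.6,0,0,0,0,0,-0.8,0,0,0,0,0,-0.9,0,0,0]
}}

```text
time: 22.53
tool_pos: [0.4362, 0.3342, 0.1362]
tool_rot: [-3.14, -0.002, 2.92]
contact_force: [-0.1, -0.8, 0.7]
opening: 0.0917
```

{"op": "jog_arm", "data": {
  "deltas": [0,0,-0.12,0,0,0,0,0,-0.24,0,0,0,0,0,-0.36,0,0,0,0,0,-0.44,0,0,0,0,0,-0.44,0,0,0]
}}

```text
time: 22.95
tool_pos: [0.4359, 0.3346, 0.093]
tool_rot: [-3.14, -0.002, 2.92]
contact_force: [-0.1, -0.7, -0.6]
opening: 0.0919
```

{"op": "jog_arm", "data": {
  "deltas": [0,0,0,0,0,0,0,0,0,0,0,0,0,0,0,0,0,0,0,0,0,0,0,0,0,0,0,0,0,0],
  "claw": 0,
  "newtons": 45
}}

```text
time: 23.37
tool_pos: [0.4362, 0.3354, 0.0948]
tool_rot: [3.141, 0.001, 2.921]
contact_force: [0.0, -0.3, 1.2]
opening: 0.0631
```

{"op": "jog_arm", "data": {
  "deltas": [0,0,0,0,0,0,0,0,0,0,0,0,0,0,0,0,0,0,0,0,0,0,0,0,0,0,0,0,0,0]
}}

```text
time: 23.78
tool_pos: [0.436, 0.3353, 0.0943]
tool_rot: [3.141, 0.0, 2.921]
contact_force: [-0.5, -0.3, 1.0]
opening: 0.0426
```

{"op": "jog_arm", "data": {
  "deltas": [0,0,0.08,0,0,0,0,0,0.2,0,0,0,0,0,0.35,0,0,0,0,0,0.55,0,0,0,0,0,0.75,0,0,0]
}}

```text
time: 24.2
tool_pos: [0.4355, 0.335, 0.1699]
tool_rot: [-3.141, -0.001, 2.921]
contact_force: [-0.3, 0.0, -2.7]
opening: 0.0429
```

{"op": "jog_arm", "data": {
  "deltas": [0,0,0.2,0,0,0,0,0,0.4,0,0,0,0,0,0.6,0,0,0,0,0,0.75,0,0,0,0,0,0.85,0,0,0]
}}

```text
time: 24.62
tool_pos: [0.4361, 0.3354, 0.2563]
tool_rot: [3.14, 0.001, 2.921]
contact_force: [0.4, -1.1, -3.0]
opening: 0.0426
```

{"op": "jog_arm", "data": {
  "deltas": [0.1,-0.05,0,0,0,0,0.25,-0.13,0,0,0,0,0.4,-0.2,0,0,0,0,0.6,-0.3,0,0,0,0,0.77,-0.4,0,0,0,0]
}}

```text
time: 25.03
tool_pos: [0.5145, 0.2941, 0.2529]
tool_rot: [-3.14, -0.001, 2.921]
contact_force: [0.7, 0.0, -2.8]
opening: 0.0427
```

{"op": "jog_arm", "data": {
  "deltas": [0.15,-0.08,0,0,0,0,0.3,-0.16,0,0,0,0,0.45,-0.24,0,0,0,0,0.6,-0.32,0,0,0,0,0.77,-0.4,0,0,0,0]
}}

```text
time: 25.45
tool_pos: [0.591, 0.2538, 0.2526]
tool_rot: [-3.14, -0.002, 2.92]
contact_force: [0.1, -0.1, -2.2]
opening: 0.0427
```

{"op": "jog_arm", "data": {
  "deltas": [0.2,-0.1,0,0,0,0,0.4,-0.2,0,0,0,0,0.58,-0.3,0,0,0,0,0.7,-0.37,0,0,0,0,0.77,-0.4,0,0,0,0]
}}

```text
time: 25.87
tool_pos: [0.6687, 0.2126, 0.2518]
tool_rot: [-3.14, -0.002, 2.918]
contact_force: [0.1, -0.2, -2.9]
opening: 0.0426
```

```bash
python3 look.py a6 .667 .215 .12 65
```

```text
25.9667 [0.66794805 0.21371169 0.25220531] 0.04296936569016135
```

View pics/a6.png

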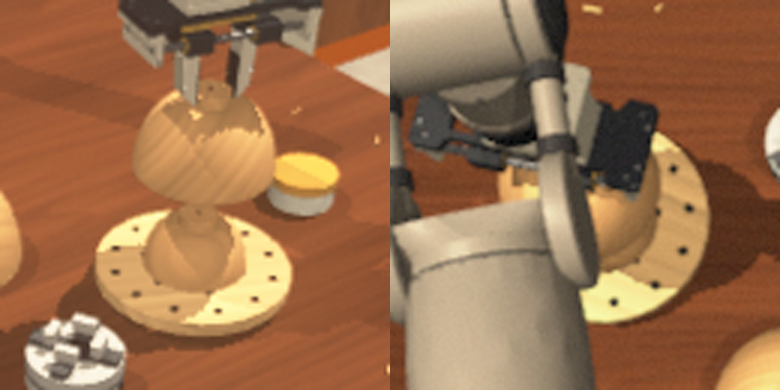

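The large bowl hangs level over the nest. I'll lower it.

{"op": "jog_arm", "data": {
  "deltas": [0,0,-0.13,0,0,0,0,0,-0.28,0,0,0,0,0,-0.45,0,0,0,0,0,-0.6,0,0,0,0,0,-0.72,0,0,0]
}}

```text
time: 26.38
tool_pos: [0.6657, 0.2158, 0.1805]
tool_rot: [-3.141, -0.002, 2.922]
contact_force: [-0.1, 0.3, -2.0]
opening: 0.0423
```

{"op": "jog_arm", "data": {
  "deltas": [0,0,-0.1,0,0,0,0,0,-0.2,0,0,0,0,0,-0.28,0,0,0,0,0,-0.34,0,0,0,0,0,-0.38,0,0,0]
}}

```text
time: 26.8
tool_pos: [0.6667, 0.2154, 0.1435]
tool_rot: [-3.141, -0.001, 2.921]
contact_force: [0.2, -0.3, -2.0]
opening: 0.0428
```

{"op": "jog_arm", "data": {
  "deltas": [0,0,-0.05,0,0,0,0,0,-0.09,0,0,0,0,0,-0.13,0,0,0,0,0,-0.16,0,0,0,0,0,-0.17,0,0,0]
}}

```text
time: 27.22
tool_pos: [0.6668, 0.2152, 0.1267]
tool_rot: [-3.141, -0.001, 2.921]
contact_force: [0.4, 0.1, -2.9]
opening: 0.0429
```

{"op": "jog_arm", "data": {
  "deltas": [0,0,0,0,0,0,0,0,0,0,0,0,0,0,0,0,0,0]
}}

```text
time: 27.47
tool_pos: [0.6671, 0.2153, 0.1276]
tool_rot: [3.141, 0.001, 2.921]
contact_force: [0.5, -0.0, -2.0]
opening: 0.0423
```

Expected contact is at about 0.124, so 3 mm remain.

{"op": "jog_arm", "data": {
  "deltas": [0,0,-0.01,0,0,0,0,0,-0.02,0,0,0,0,0,-0.028,0,0,0,0,0,-0.033,0,0,0,0,0,-0.035,0,0,0]
}}

```text
time: 27.88
tool_pos: [0.6671, 0.2152, 0.1243]
tool_rot: [3.141, 0.001, 2.921]
contact_force: [-0.4, -0.9, 2.3]
opening: 0.0422
```

{"op": "jog_arm", "data": {
  "deltas": [0,0,0,0,0,0,0,0,0,0,0,0,0,0,0,0,0,0]
}}

```text
time: 28.13
tool_pos: [0.6671, 0.2153, 0.1243]
tool_rot: [3.141, 0.001, 2.921]
contact_force: [-1.4, -1.0, 3.8]
opening: 0.0425
```

{"op": "jog_arm", "data": {
  "deltas": [0,0,0,0,0,0,0,0,0,0,0,0,0,0,0,0,0,0,0,0,0,0,0,0,0,0,0,0,0,0],
  "claw": 1
}}

```text
time: 28.55
tool_pos: [0.6669, 0.2153, 0.1234]
tool_rot: [3.142, -0.0, 2.921]
contact_force: [-0.3, -0.1, -0.4]
opening: 0.0711
```

{"op": "jog_arm", "data": {
  "deltas": [0,0,0,0,0,0,0,0,0,0,0,0,0,0,0,0,0,0,0,0,0,0,0,0]
}}

```text
time: 28.88
tool_pos: [0.667, 0.2153, 0.1237]
tool_rot: [3.142, 0.0, 2.921]
contact_force: [0.3, -0.4, 0.8]
opening: 0.0913
```

{"op": "jog_arm", "data": {
  "deltas": [0,0,0.1,0,0,0,0,0,0.3,0,0,0,0,0,0.5,0,0,0,0,0,0.75,0,0,0,0,0,1,0,0,0]
}}

```text
time: 29.3
tool_pos: [0.6667, 0.2152, 0.2254]
tool_rot: [3.142, -0.0, 2.921]
contact_force: [0.5, -0.0, 0.2]
opening: 0.0918
```

{"op": "jog_arm", "data": {
  "deltas": [-0.1,-0.1,0,0,0,0,-0.23,-0.23,0,0,0,0,-0.38,-0.38,0,0,0,0,-0.53,-0.53,0,0,0,0,-0.68,-0.68,0,0,0,0]
}}

```text
time: 29.72
tool_pos: [0.5983, 0.1467, 0.2247]
tool_rot: [3.141, 0.001, 2.921]
contact_force: [0.7, 0.2, 0.6]
opening: 0.0915
```

{"op": "jog_arm", "data": {
  "deltas": [-0.14,-0.14,0,0,0,0,-0.28,-0.28,0,0,0,0,-0.42,-0.42,0,0,0,0,-0.56,-0.56,0,0,0,0,-0.7,-0.7,0,0,0,0]
}}

```text
time: 30.13
tool_pos: [0.5284, 0.0767, 0.2248]
tool_rot: [3.141, 0.001, 2.921]
contact_force: [0.3, -0.6, -0.1]
opening: 0.0917
```

{"op": "jog_arm", "data": {
  "deltas": [-0.14,-0.14,0,0,0,0,-0.28,-0.28,0,0,0,0,-0.42,-0.42,0,0,0,0,-0.56,-0.58,0,0,0,0,-0.68,-0.7,0,0,0,0]
}}

```text
time: 30.55
tool_pos: [0.4602, 0.0064, 0.2247]
tool_rot: [-3.142, 0.001, 2.921]
contact_force: [-0.2, 0.8, -0.5]
opening: 0.0916
```

```bash
python3 look.py a7 .56 .12 .1 85
```

```text
30.65 [0.45989729 0.00612036 0.22476008] 0.09214712745618919
```

View pics/a7.png

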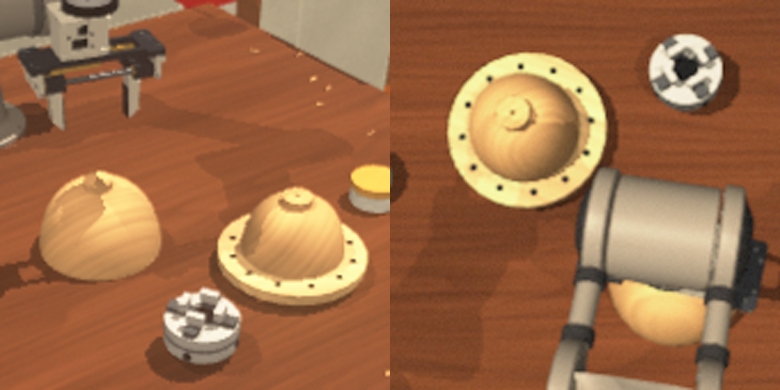

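The large bowl sits flat and centred. Now I'll grip the largest.

{"op": "jog_arm", "data": {
  "deltas": [0.01,0.01,-0.2,0,0,0,0.02,0.02,-0.4,0,0,0,0.02,0.02,-0.6,0,0,0,0.02,0.02,-0.72,0,0,0,0.02,0.02,-0.8,0,0,0]
}}

```text
time: 31.07
tool_pos: [0.4632, 0.0099, 0.1428]
tool_rot: [3.141, -0.001, 2.921]
contact_force: [-0.1, -0.5, -0.7]
opening: 0.0916
```

{"op": "jog_arm", "data": {
  "deltas": [0,0,-0.08,0,0,0,0,0,-0.15,0,0,0,0,0,-0.21,0,0,0,0,0,-0.25,0,0,0,0,0,-0.25,0,0,0]
}}

```text
time: 31.48
tool_pos: [0.4628, 0.0094, 0.1182]
tool_rot: [3.142, -0.001, 2.921]
contact_force: [0.2, -0.2, 0.6]
opening: 0.0919
```

{"op": "jog_arm", "data": {
  "deltas": [0,0,0,0,0,0,0,0,0,0,0,0,0,0,0,0,0,0,0,0,0,0,0,0,0,0,0,0,0,0],
  "claw": 0,
  "newtons": 55
}}

```text
time: 31.9
tool_pos: [0.4631, 0.0092, 0.119]
tool_rot: [3.141, 0.001, 2.921]
contact_force: [0.4, -0.2, -0.0]
opening: 0.0631
```

{"op": "jog_arm", "data": {
  "deltas": [0,0,0,0,0,0,0,0,0,0,0,0,0,0,0,0,0,0,0,0,0,0,0,0,0,0,0,0,0,0]
}}

```text
time: 32.32
tool_pos: [0.463, 0.0092, 0.1188]
tool_rot: [3.142, 0.0, 2.921]
contact_force: [1.1, -0.1, 1.7]
opening: 0.0425
```

{"op": "jog_arm", "data": {
  "deltas": [0,0,0.08,0,0,0,0,0,0.2,0,0,0,0,0,0.35,0,0,0,0,0,0.55,0,0,0,0,0,0.75,0,0,0]
}}

```text
time: 32.73
tool_pos: [0.4623, 0.0095, 0.1944]
tool_rot: [3.141, -0.002, 2.921]
contact_force: [0.2, -0.8, -2.7]
opening: 0.0427
```

{"op": "jog_arm", "data": {
  "deltas": [0,0,0.2,0,0,0,0,0,0.4,0,0,0,0,0,0.6,0,0,0,0,0,0.8,0,0,0,0,0,0.95,0,0,0]
}}

```text
time: 33.15
tool_pos: [0.4628, 0.0094, 0.2906]
tool_rot: [3.141, 0.001, 2.921]
contact_force: [0.2, -0.3, -2.4]
opening: 0.0425
```

{"op": "jog_arm", "data": {
  "deltas": [0.1,0.1,0,0,0,0,0.23,0.23,0,0,0,0,0.38,0.38,0,0,0,0,0.53,0.53,0,0,0,0,0.68,0.68,0,0,0,0]
}}

```text
time: 33.57
tool_pos: [0.5311, 0.0781, 0.2889]
tool_rot: [3.142, -0.001, 2.921]
contact_force: [0.2, 0.1, -1.9]
opening: 0.0426
```

{"op": "jog_arm", "data": {
  "deltas": [0.14,0.14,0,0,0,0,0.28,0.28,0,0,0,0,0.42,0.42,0,0,0,0,0.56,0.56,0,0,0,0,0.7,0.7,0,0,0,0]
}}

```text
time: 33.98
tool_pos: [0.6011, 0.1481, 0.2886]
tool_rot: [-3.141, -0.001, 2.921]
contact_force: [1.1, -0.6, -2.1]
opening: 0.0424
```

{"op": "jog_arm", "data": {
  "deltas": [0.15,0.15,0,0,0,0,0.3,0.3,0,0,0,0,0.45,0.45,0,0,0,0,0.58,0.59,0,0,0,0,0.67,0.68,0,0,0,0]
}}

```text
time: 34.4
tool_pos: [0.6683, 0.2168, 0.2879]
tool_rot: [-3.142, -0.002, 2.922]
contact_force: [0.4, -0.4, -2.3]
opening: 0.0424
```

```bash
python3 look.py a8 .667 .215 .13 75
```

```text
34.5 [0.66823473 0.21673266 0.28724654] 0.04191518633321709
```

View pics/a8.png

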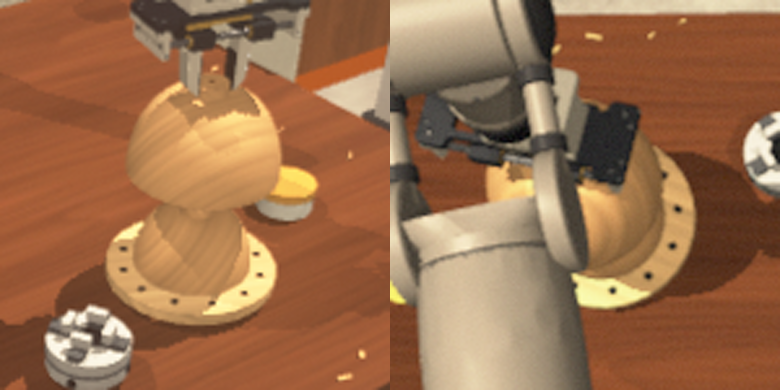

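The largest bowl hangs level over the nest. I'll lower it with 1 mm of correction in y.

{"op": "jog_arm", "data": {
  "deltas": [0,-0.01,-0.13,0,0,0,0,-0.01,-0.28,0,0,0,0,-0.01,-0.45,0,0,0,0,-0.01,-0.62,0,0,0,0,-0.01,-0.76,0,0,0]
}}

```text
time: 34.92
tool_pos: [0.6668, 0.2134, 0.2115]
tool_rot: [-3.141, -0.002, 2.92]
contact_force: [0.1, -0.7, -2.5]
opening: 0.0426
```

{"op": "jog_arm", "data": {
  "deltas": [0,0,-0.1,0,0,0,0,0,-0.2,0,0,0,0,0,-0.3,0,0,0,0,0,-0.38,0,0,0,0,0,-0.43,0,0,0]
}}

```text
time: 35.33
tool_pos: [0.6677, 0.2141, 0.1688]
tool_rot: [-3.141, -0.001, 2.921]
contact_force: [-0.1, 0.1, -2.0]
opening: 0.0424
```

{"op": "jog_arm", "data": {
  "deltas": [0,0,-0.05,0,0,0,0,0,-0.09,0,0,0,0,0,-0.13,0,0,0,0,0,-0.16,0,0,0,0,0,-0.17,0,0,0]
}}

```text
time: 35.75
tool_pos: [0.6678, 0.2143, 0.1523]
tool_rot: [-3.141, -0.0, 2.921]
contact_force: [-0.1, -0.1, -3.4]
opening: 0.0426
```

{"op": "jog_arm", "data": {
  "deltas": [0,0,0,0,0,0,0,0,0,0,0,0,0,0,0,0,0,0]
}}

```text
time: 36.0
tool_pos: [0.6682, 0.2143, 0.1531]
tool_rot: [3.141, 0.001, 2.921]
contact_force: [-0.1, 0.7, -2.7]
opening: 0.0424
```

{"op": "jog_arm", "data": {
  "deltas": [0,0,-0.012,0,0,0,0,0,-0.024,0,0,0,0,0,-0.034,0,0,0,0,0,-0.04,0,0,0,0,0,-0.044,0,0,0]
}}

```text
time: 36.42
tool_pos: [0.668, 0.2143, 0.1489]
tool_rot: [3.141, 0.0, 2.921]
contact_force: [-1.5, -0.7, 2.1]
opening: 0.0423
```

{"op": "jog_arm", "data": {
  "deltas": [0,0,0,0,0,0,0,0,0,0,0,0,0,0,0,0,0,0]
}}

```text
time: 36.67
tool_pos: [0.6681, 0.2143, 0.1489]
tool_rot: [3.141, 0.001, 2.921]
contact_force: [-0.3, -1.8, 2.7]
opening: 0.0422
```

Contact is at the expected height. I'll release, rise and move clear.

{"op": "jog_arm", "data": {
  "deltas": [0,0,0,0,0,0,0,0,0,0,0,0,0,0,0,0,0,0,0,0,0,0,0,0,0,0,0,0,0,0],
  "claw": 1
}}

```text
time: 37.08
tool_pos: [0.668, 0.2143, 0.1482]
tool_rot: [3.141, -0.0, 2.921]
contact_force: [-0.4, 0.0, 1.2]
opening: 0.0712
```

{"op": "jog_arm", "data": {
  "deltas": [0,0,0,0,0,0,0,0,0,0,0,0,0,0,0,0,0,0,0,0,0,0,0,0]
}}

```text
time: 37.42
tool_pos: [0.668, 0.2143, 0.1483]
tool_rot: [3.141, 0.0, 2.921]
contact_force: [0.6, -0.1, 0.3]
opening: 0.0914
```

{"op": "jog_arm", "data": {
  "deltas": [0,0,0.1,0,0,0,0,0,0.3,0,0,0,0,0,0.5,0,0,0,0,0,0.75,0,0,0,0,0,1,0,0,0]
}}

```text
time: 37.83
tool_pos: [0.6677, 0.2143, 0.25]
tool_rot: [3.142, -0.0, 2.921]
contact_force: [0.2, 0.3, -0.3]
opening: 0.092
```

{"op": "jog_arm", "data": {
  "deltas": [-0.15,-0.15,0,0,0,0,-0.35,-0.35,0,0,0,0,-0.55,-0.55,0,0,0,0,-0.75,-0.75,0,0,0,0,-0.9,-0.9,0,0,0,0]
}}

```text
time: 38.25
tool_pos: [0.5765, 0.123, 0.2494]
tool_rot: [-3.142, 0.001, 2.921]
contact_force: [-0.0, -0.2, 0.4]
opening: 0.0918
```

{"op": "jog_arm", "data": {
  "deltas": [-0.2,-0.2,0,0,0,0,-0.4,-0.4,0,0,0,0,-0.6,-0.6,0,0,0,0,-0.8,-0.8,0,0,0,0,-0.9,-0.9,0,0,0,0]
}}

```text
time: 38.67
tool_pos: [0.4861, 0.0327, 0.2494]
tool_rot: [-3.141, 0.001, 2.92]
contact_force: [1.0, 0.1, 0.0]
opening: 0.0916
```

{"op": "jog_arm", "data": {
  "deltas": [0,0,0,0,0,0,0,0,0,0,0,0,0,0,0,0,0,0]
}}

```text
time: 38.92
tool_pos: [0.4887, 0.0346, 0.249]
tool_rot: [3.141, 0.002, 2.921]
contact_force: [-0.1, -0.0, -0.5]
opening: 0.0919
```

```bash
python3 - <<'E'
from h import *
for n in P:
    im=np.ascontiguousarray(robot.read_camera(n)[:,:,::-1]); cv2.imwrite(f"pics/end_{n}.png",im)
    u,v=proj(n,(.667,.215,.148)); g=255-cv2.cvtColor(im,cv2.COLOR_BGR2GRAY)
    x,y=int(round(u)),int(round(v)); c=cv2.morphologyEx(g[y-4:y+5,x-4:x+5],cv2.MORPH_TOPHAT,np.ones((4,4)))
    print(n,u-x,v-y);print(c)
s=robot.observe();print(s["time"],s["tool_pos"])
E
python3 look.py a9 .667 .215 .08 70
```

```text
scene -0.2791884172191885 -0.2920230481311421
[[69 69 61 57 54 56 74 70 87]
 [ 0  0  2  2  0  0 10  6 28]
 [ 2  0  0  4  2  0  0  0  0]
 [ 0  0  0 30 33  4  0  0  0]
 [ 0  0  0  9 27  4  0  2  5]
 [ 4  0  0  0  2  3  4  1  2]
 [36 17 15  6  3  3  4  0  1]
 [74 62 51  6  4  7 17 32 58]
 [70 67 68 66 74 77 79 82 89]]
top -0.49787426077494956 0.2924367333758937
[[ 0  2  1  4  3  0  0  3  0]
 [ 1  3  0  2  1  1  0  2  3]
 [ 0  0  0  0  0  0  0  0  0]
 [ 0  0  4 27 27  4  0  0  0]
 [ 6  4 22 76 66 15  2  3  3]
 [ 4  5 13 37 33 10  5  3  4]
 [ 2  0  0  4  5  2  2  1  4]
 [ 0  2  1  0  1  0  1  0  1]
 [ 4  5  4  4  4  5  3  3  3]]
39.0167 [0.48865263 0.03486501 0.24848738]
39.1167 [0.48841398 0.03483114 0.24818552] 0.0916237256175742
```

View pics/a9.png

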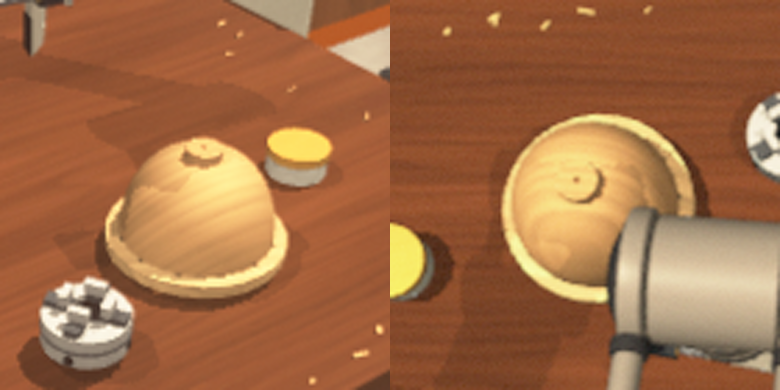

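The largest bowl sits flat and centred. Its dimple is within half a pixel of the expected position at z = 0.148 in both views, and the arm is clear. I'll hand in.

```bash
python3 -c "
from cell import robot
print(robot.hand_in())"
```

```text
the job is handed in; nothing more can be done
None
```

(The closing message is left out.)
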